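Clamp the copper blank with the cam knob

TASK

Close the quick clamp that holds the bent copper blank: turn its red knob clockwise until the sprung jaw drops fully into the notch of the cam, then let go and leave it locked. Leave the blue-knobbed clamp with the steel blank as it is.

Things in the scene. Friction and masses are not known exactly. Their poses are not given: they have to be found in the camera images.
- red_knob (a point): Red bar handle, 50 long, 14 wide, 38 to 80 mm above the bench, on a brass cam disc (d 70) of a fixed clamp (base 166x80) with a copper blank at one end. Point: on the vertical knob axis, 66 mm up. x axis: along the bar to its white-line end, the side of the disc's V notch; y: across the bar; z: up. Below the bar: red collar d 38, top at 38; blank 69 to 103 mm from the axis, top at 36.
- red_cam (a joint): Turn of the red knob, rad, growing clockwise from above, stops at 0 and 2.1; starts at 0.3 to 0.9. At 1.5 the notch faces the jaw's roller: the bar then lies along the base plate, white line towards the blank. Turns lightly (0.03 N m); within 0.15 rad of 1.5 the roller pulls the cam into place (up to 0.2 N m) and then holds it.
- red_jaw (a joint): Travel in m of the red clamp's sprung jaw towards the cam: about 0 while its roller rides on the cam's rim (open), about 0.0065 when the roller has dropped fully into the notch and the jaw grips the copper blank. Spring force 9 N open, 6 N dropped.
- blue_bar_end (a point): Bystander to leave alone: point at the white-line end of the blue bar handle, 24 mm from that knob's axis, 66 mm above the bench. The blue clamp is like the red one but has a blue knob and a steel blank, and starts open too.

How it is judged:
At the end, for the whole second after the job is handed in: The red clamp's jaw has dropped into the notch (travel over 5 mm of about 6.5 mm), its knob rests within about 8 degrees of the notch position and is let go (value of joint red_jaw above 0.005 m and value of joint red_cam between 1.35 and 1.65 rad and velocity of joint red_cam between -0.1 and 0.1 rad/s); the robot touches nothing.
It fails at once if the blue knob was turned (its bar end moved more than 8 mm) (distance of blue_bar_end from where it was at the start of the episode above 0.008 m).
It also fails if it takes over 29 s, if anything falls off the work surface, if the arm or the gripper's body presses on something with over 40 N, if the wrist force passes 120 N, or if a joint passes its speed limit or range.

ROBOT

A 6-joint arm with a two-finger parallel gripper is mounted at the origin on a cart in front of the work surface, level with it; the furniture and walls round the work are solid. World frame = base frame: x ahead of the robot, y to its left, z up, the work surface at z = 0. Lengths are in m, angles in rad, forces in N, time in s.
With the tool pointing down it reaches from about 0.375 to 0.75 m from the base axis. Payload 9 kg.
Tool frame: the origin (TCP) lies midway between the tips of the shut fingers; the grasp point (between the pads) lies 19 mm behind it; z points along the fingers, x is the direction in which the jaws open and shut, and the axes are right-handed (so a half turn about z gives the same grasp; the last joint's range is limited). The gripper opens to 85 mm and grips with 20 to 120 N. Pads are 22 mm wide; open, the fingers measure 114 mm over their backs; the gripper's body (76 mm by 85 mm) begins 54 mm behind the grasp point. The pads swing forward as they close: fully open they stand 13 mm farther back than shut.
Start: joints at [-1.4, 0.104, 0.097, 1.564, 0, 1.353], TCP at [0.227, -0.555, 0.231] pointing down, gripper open.
Joint ranges: [-2.99, 2.99], [-0.84, 1.86], [-1.1, 1.16], [-1.84, 2.11], [-1.51, 1.56], [-3.14, 3.14]. Speed limits (rad/s): [2.22, 2.22, 2.57, 3.14, 3.14, 3.14].

INTERFACE

Orientations are given as a unit quaternion [x, y, z, w].
In Python, from plant import read_state, imaging, job_done gives the robot as it stands.
- The arm moves only by the tool drive_tool, never from a script. Its argument "steps" is a list of rows, each a list of 7 numbers: the shift along the tool's x, y, z in cm, then the turn, a rotation vector about the tool's x, y, z in degrees, then the gripper command: -1 is fully open, 1 is shut, values between are in proportion. A call has 1 to 5 rows; each row is the pose to reach, as a shift and turn from the pose commanded when the call began, along the tool's axes at that moment; what a row does not reach only later rows make up. A row lasts 1/8 s, in which the tool goes at most 62.5 mm and 10.7 degrees, less where a joint would pass 70% of its speed; a pose out of reach is approached as far as the arm can. A call with a gripper value outside its range is refused whole. The fingers move at their own pace and stop on an object; the grip force is fixed at half the most. Time passes only in rows, so rows that repeat a pose let the fingers close. It gives the time, the measured TCP pose, the force and the opening at its end, in the units of the state.
- read_state(): the state, without advancing time (a new reading comes with each control period).
- imaging.camera(name): name is "scene" or "top" or "wrist"; returns (picture, depth): 384x512x3 uint8, red, green, blue; 384x512 float32, m along the optical axis (not along the pixel's ray), 0 where there is no reading.
- imaging.calibration(name): a dict with "mtx" (3x3 intrinsics, pixels), "T" (4x4, takes a point from camera to world coordinates). Camera axes: x right, y down, z forward; pixel columns grow to the right and rows downward; lengths in m; the calibration is good to about 2 mm. A picture is of the moment at which its call begins: read the wrist's pose just before it. calibration takes no time and is no camera call; for the wrist camera it gives the pose at the moment of the call.
- job_done(): hands the job in, once; it reports no verdict.
The state is a dict: "time": time; "qpos": joint angles; "qd": joint speeds; "effort": joint torques, N m; "tcp_pos": TCP position; "tool_rot": TCP orientation; "contact_force": force on the tool from outside, world axes, zero at the start; "wrist_torque": the same for the moment, N m; "width": finger opening in m.
Only numpy, scipy, OpenCV 4.12 (cv2) and the standard library are available. Lean on these libraries where they do the work, as an engineer would, in place of code of your own. Each camera call takes 0.05 s, during which the arm holds its last target.

## Working session

There is one attempt and no reset: what is moved stays moved. The work goes in short steps, Python scripts to look and compute and a tool call to move; the robot and the scene stay as the last step left them, time stands still between calls to the robot, and variables do not carry over. Pictures are saved under pics/ and viewed, and the job is handed in when it is done.

Besides the shell and the picture viewer there is one more tool, called after ">>>" by a JSON object that holds its "op" and its "data", one argument or row to a line. drive_tool: Moves the arm, as the interface text tells. Its arguments: {"type":"object","properties":{"steps":{"type":"array"}},"required":["steps"]}

```bash
mkdir -p pics; python3 - <<'E'
from plant import read_state, imaging
import cv2,numpy as np
s=read_state();print(s)
for n in ["scene","top"]:
    p,d=imaging.camera(n);cv2.imwrite(f"pics/{n}0.png",p[:,:,::-1]);np.savez(f"pics/{n}0.npz",p=p,d=d,**imaging.calibration(n))
    print(imaging.calibration(n))
E
```

```text
{'time': 0.0, 'qpos': array([-1.39971369e+00,  1.04695405e-01,  9.65113157e-02,  1.56388793e+00,
        1.73338389e-05,  1.35311775e+00]), 'qd': array([ 0.00027811, -0.0018604 ,  0.00090341, -0.0010364 ,  0.00083906,
       -0.00087162]), 'effort': array([-1.12235331e-03, -5.56929159e+01,  5.03648329e+01,  1.70173432e-02,
       -4.34383728e-04, -6.79922891e-07]), 'tcp_pos': array([ 0.22739713, -0.55490461,  0.23054774]), 'tool_rot': array([ 8.30373948e-01, -5.57206156e-01, -4.34126679e-04, -4.67394285e-04]), 'contact_force': array([ 0.6479358 , -0.36396382, -0.31652948]), 'wrist_torque': array([0.00370107, 0.00515899, 0.01519395]), 'width': 0.08555568904756146}
{'mtx': array([[457.52349621,   0.        , 247.42720703],
       [  0.        , 457.52349621, 194.77997126],
       [  0.        ,   0.        ,   1.        ]]), 'T': array([[-5.99554590e-01, -3.35095797e-01,  7.26804720e-01,
        -1.09810346e-01],
       [-8.00333863e-01,  2.50992912e-01, -5.44488995e-01,
         5.96274142e-01],
       [ 3.31403321e-05, -9.08137305e-01, -4.18672466e-01,
         4.35860039e-01],
       [ 0.00000000e+00,  0.00000000e+00,  0.00000000e+00,
         1.00000000e+00]])}
{'mtx': array([[420.81928371,   0.        , 251.14329447],
       [  0.        , 420.81928371, 198.04799996],
       [  0.        ,   0.        ,   1.        ]]), 'T': array([[ 0.02167836, -0.99637678,  0.08223965,  0.45066165],
       [-0.99970814, -0.02248097, -0.00884579,  0.14160441],
       [ 0.01066256, -0.08202388, -0.99657333,  0.93189002],
       [ 0.        ,  0.        ,  0.        ,  1.        ]])}
```

View pics/top0.png

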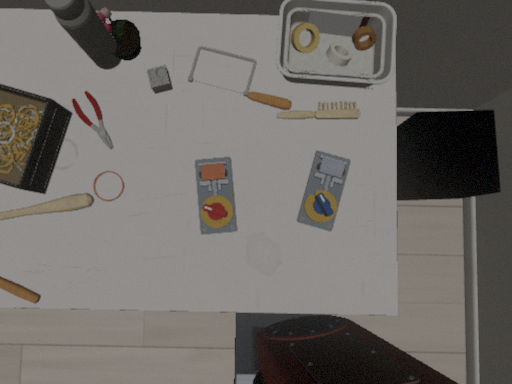

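View pics/scene0.png

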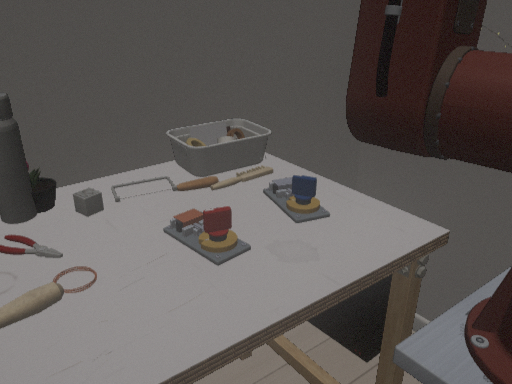

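```bash
cat > h.py <<'E'
import numpy as np,cv2
def world(z,mask,zmin,zmax):
    v,u=np.nonzero(mask&(z['d']>0));d=z['d'][v,u];K=z['mtx'];T=z['T']
    P=np.c_[(u-K[0,2])/K[0,0]*d,(v-K[1,2])/K[1,1]*d,d]@T[:3,:3].T+T[:3,3]
    k=(P[:,2]>zmin)&(P[:,2]<zmax)
    return P[k],u[k],v[k]
E
python3 - <<'E'
import numpy as np,cv2
from h import world
for n,box in (("top",(180,145,260,245)),("scene",(155,195,255,265))):
    z=np.load(f"pics/{n}0.npz");p=z['p']
    x0,y0,x1,y1=box
    cv2.imwrite(f"pics/{n}_zoom.png",cv2.resize(p[y0:y1,x0:x1,::-1],None,fx=6,fy=6,interpolation=cv2.INTER_CUBIC))
    hsv=cv2.cvtColor(p,cv2.COLOR_RGB2HSV);b=np.zeros(p.shape[:2],bool);b[y0:y1,x0:x1]=1
    red=b&((hsv[...,0]<5)|(hsv[...,0]>172))&(hsv[...,1]>150)
    P,u,v=world(z,red,0.065,0.09)
    print(n,"bar top",len(P),P.mean(0),np.median(P[:,2]))
    r=cv2.minAreaRect((P[:,:2]*1000).astype(np.float32));print(r)
    brass=b&(hsv[...,0]>15)&(hsv[...,0]<30)&(hsv[...,1]>150)
    P,u,v=world(z,brass,0.01,0.06);print("brass",len(P),np.median(P[:,2]),cv2.minEnclosingCircle((P[:,:2]*1000).astype(np.float32)))
    cop=b&(hsv[...,0]>=5)&(hsv[...,0]<15)&(hsv[...,1]>110)
    P,u,v=world(z,cop,0.025,0.045);print("copper",len(P),np.median(P,0))
    P,u,v=world(z,b,0.005,0.06);print("clamp",cv2.minAreaRect((P[:,:2]*1000).astype(np.float32)))
    P,u,v=world(z,b,0.074,0.09);print("top all",len(P),P.mean(0),cv2.minAreaRect((P[:,:2]*1000).astype(np.float32)))
E
```

```text
top bar top 118 [0.49310574 0.20357253 0.07813815] 0.07849390646292598
((494.2625732421875, 207.0109405517578), (45.02218246459961, 13.546309471130371), 72.82987213134766)
brass 82 0.02102542200431895 ((495.27362060546875, 208.7013397216797), 32.715187072753906)
copper 353 [0.57903127 0.21688138 0.034279  ]
clamp ((531.133056640625, 211.5572967529297), (165.7458038330078, 79.8333969116211), 6.573003768920898)
top all 161 [0.49441998 0.20749106 0.07823924] ((494.47216796875, 207.689208984375), (49.65635299682617, 13.546309471130371), 72.82987213134766)
scene bar top 0 [nan nan nan] nan
((0.0, 0.0), (0.0, 0.0), 0.0)
brass 0 nan ((0.0, 0.0), 0.0)
copper 80 [0.57618499 0.21630032 0.03457485]
clamp ((531.9105834960938, 214.69549560546875), (166.98301696777344, 79.75653076171875), 6.837667942047119)
top all 146 [0.49347872 0.21156559 0.07762363] ((494.7151184082031, 210.4109344482422), (47.69124221801758, 14.238091468811035), 71.27703857421875)<stdin>:10: RuntimeWarning: Mean of empty slice.
  ret = um.true_divide(
  return _methods._mean(a, axis=axis, dtype=dtype,
  ret = ret.dtype.type(ret / rcount)
```

View pics/top_zoom.png

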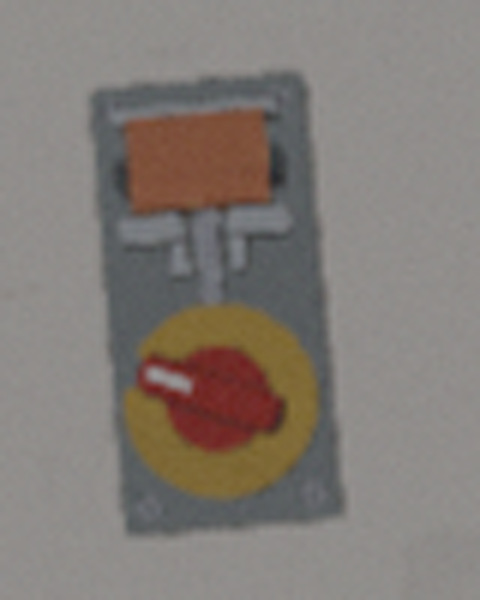

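View pics/scene_zoom.png

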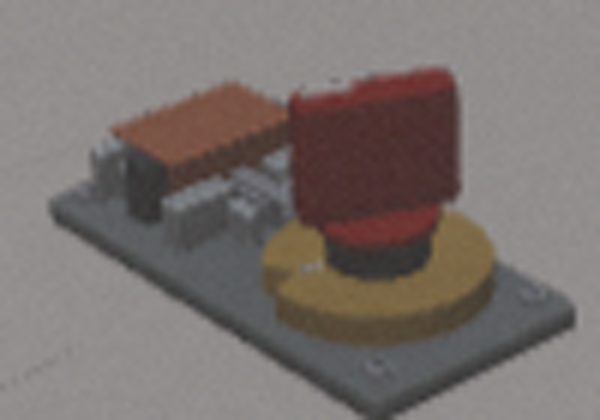

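```bash
python3 - <<'E'
import numpy as np
r=np.linspace(.5996,.5367,26);a=np.radians(np.linspace(-67.75,22.87,26));zz=np.linspace(.2305,.16,26);yaw=np.linspace(-67.7,162.5,26)
P=np.c_[r*np.cos(a),r*np.sin(a),zz]
for c in range(5):
    i=5*c;t=np.radians(yaw[i]);X=np.array([np.cos(t),np.sin(t),0]);Y=np.array([np.sin(t),-np.cos(t),0])
    print([[round(float(100*(P[j]-P[i])@X),1),round(float(100*(P[j]-P[i])@Y),1),round(float(-100*(P[j]-P[i])[2]),1),0,0,round(float(yaw[i]-yaw[j]),1),-1] for j in range(i+1,i+6)])
E
```

```text
[[-0.4, -3.8, 0.3, 0, 0, -9.2, -1], [-1.0, -7.5, 0.6, 0, 0, -18.4, -1], [-1.8, -11.2, 0.8, 0, 0, -27.6, -1], [-2.9, -14.8, 1.1, 0, 0, -36.8, -1], [-4.2, -18.3, 1.4, 0, 0, -46.0, -1]]
[[1.4, -3.4, 0.3, 0, 0, -9.2, -1], [2.6, -6.9, 0.6, 0, 0, -18.4, -1], [3.5, -10.5, 0.8, 0, 0, -27.6, -1], [4.3, -14.1, 1.1, 0, 0, -36.8, -1], [4.8, -17.7, 1.4, 0, 0, -46.0, -1]]
[[2.8, -2.3, 0.3, 0, 0, -9.2, -1], [5.4, -4.8, 0.6, 0, 0, -18.4, -1], [7.9, -7.5, 0.8, 0, 0, -27.6, -1], [10.1, -10.2, 1.1, 0, 0, -36.8, -1], [12.2, -13.2, 1.4, 0, 0, -46.0, -1]]
[[3.5, -0.7, 0.3, 0, 0, -9.2, -1], [6.9, -1.7, 0.6, 0, 0, -18.4, -1], [10.2, -2.9, 0.8, 0, 0, -27.6, -1], [13.4, -4.2, 1.1, 0, 0, -36.8, -1], [16.6, -5.8, 1.4, 0, 0, -46.0, -1]]
[[3.3, 0.9, 0.3, 0, 0, -9.2, -1], [6.7, 1.7, 0.6, 0, 0, -18.4, -1], [10.1, 2.2, 0.8, 0, 0, -27.6, -1], [13.5, 2.5, 1.1, 0, 0, -36.8, -1], [17.0, 2.5, 1.4, 0, 0, -46.0, -1]]
```

>>> {"op": "drive_tool", "data": {
  "steps": [
    [-0.4, -3.8, 0.3, 0, 0, -9.2, -1],
    [-1.0, -7.5, 0.6, 0, 0, -18.4, -1],
    [-1.8, -11.2, 0.8, 0, 0, -27.6, -1],
    [-2.9, -14.8, 1.1, 0, 0, -36.8, -1],
    [-4.2, -18.3, 1.4, 0, 0, -46.0, -1]
  ]
}}

```text
time: 0.72
tcp_pos: [0.3817, -0.446, 0.2167]
tool_rot: [0.983, -0.186, -0.0, -0.0]
contact_force: [-0.4, 0.7, 1.1]
width: 0.0856
```

>>> {"op": "drive_tool", "data": {
  "steps": [
    [1.4, -3.4, 0.3, 0, 0, -9.2, -1],
    [2.6, -6.9, 0.6, 0, 0, -18.4, -1],
    [3.5, -10.5, 0.8, 0, 0, -27.6, -1],
    [4.3, -14.1, 1.1, 0, 0, -36.8, -1],
    [4.8, -17.7, 1.4, 0, 0, -46.0, -1]
  ]
}}

```text
time: 1.35
tcp_pos: [0.4915, -0.2991, 0.2027]
tool_rot: [0.977, 0.213, -0.0, -0.0]
contact_force: [-0.6, 0.1, -0.1]
width: 0.0854
```

>>> {"op": "drive_tool", "data": {
  "steps": [
    [2.8, -2.3, 0.3, 0, 0, -9.2, -1],
    [5.4, -4.8, 0.6, 0, 0, -18.4, -1],
    [7.9, -7.5, 0.8, 0, 0, -27.6, -1],
    [10.1, -10.2, 1.1, 0, 0, -36.8, -1],
    [12.2, -13.2, 1.4, 0, 0, -46.0, -1]
  ]
}}

```text
time: 1.98
tcp_pos: [0.548, -0.1287, 0.1888]
tool_rot: [0.816, 0.578, -0.0, -0.0]
contact_force: [0.5, -0.2, 0.3]
width: 0.0852
```

>>> {"op": "drive_tool", "data": {
  "steps": [
    [3.5, -0.7, 0.3, 0, 0, -9.2, -1],
    [6.9, -1.7, 0.6, 0, 0, -18.4, -1],
    [10.2, -2.9, 0.8, 0, 0, -27.6, -1],
    [13.4, -4.2, 1.1, 0, 0, -36.8, -1],
    [16.6, -5.8, 1.4, 0, 0, -46.0, -1]
  ]
}}

```text
time: 2.6
tcp_pos: [0.549, 0.0471, 0.1748]
tool_rot: [0.526, 0.851, -0.0, -0.0]
contact_force: [0.1, 0.0, -0.5]
width: 0.0853
```

>>> {"op": "drive_tool", "data": {
  "steps": [
    [3.3, 0.9, 0.3, 0, 0, -9.2, -1],
    [6.7, 1.7, 0.6, 0, 0, -18.4, -1],
    [10.1, 2.2, 0.8, 0, 0, -27.6, -1],
    [13.5, 2.5, 1.1, 0, 0, -36.8, -1],
    [17.0, 2.5, 1.4, 0, 0, -46.0, -1]
  ]
}}

```text
time: 3.22
tcp_pos: [0.4959, 0.2104, 0.1608]
tool_rot: [0.151, 0.988, -0.0, -0.0]
contact_force: [0.8, 0.4, 0.5]
width: 0.0854
```

Above the knob. Wrist camera check.

```bash
python3 - <<'E'
from plant import read_state, imaging
import cv2,numpy as np
from h import world
s=read_state();c=imaging.calibration("wrist");p,d=imaging.camera("wrist")
print(s['tcp_pos'],2*np.degrees(np.arctan2(s['tool_rot'][1],s['tool_rot'][0])),s['qpos'])
cv2.imwrite("pics/w1.png",p[:,:,::-1]);z=dict(p=p,d=d,**c)
m=np.ones(d.shape,bool)
P,u,v=world(z,m,0.0755,0.084);k=np.hypot(P[:,0]-.4945,P[:,1]-.209)<.04;P=P[k]
print("top",len(P),P.mean(0),cv2.minAreaRect((P[:,:2]*1000).astype(np.float32)),u[k].mean(),v[k].mean())
hsv=cv2.cvtColor(p,cv2.COLOR_RGB2HSV)
P,u,v=world(z,(hsv[...,0]>15)&(hsv[...,0]<30)&(hsv[...,1]>120),0.01,0.035);print("brass",len(P),cv2.minEnclosingCircle((P[:,:2]*1000).astype(np.float32)) if len(P) else 0)
P,u,v=world(z,m,0.004,0.06);k=np.hypot(P[:,0]-.53,P[:,1]-.212)<.11;print(cv2.minAreaRect((P[k,:2]*1000).astype(np.float32)))
E
```

```text
[0.49586026 0.21043406 0.1607949 ] 162.57631913450064 [ 1.58419463e-01 -8.46181887e-02 -2.20332455e-01  1.43562807e+00
 -8.82772012e-05 -1.10827624e+00]
top 1321 [0.496307   0.2076062  0.07859442] ((496.897216796875, 208.64788818359375), (49.66680145263672, 13.690814971923828), 72.83362579345703) 253.43906131718396 199.43679031037092
brass 3018 ((496.863037109375, 209.12559509277344), 34.821876525878906)
((533.385498046875, 213.16455078125), (165.78562927246094, 80.35702514648438), 6.370279312133789)
```

View pics/w1.png

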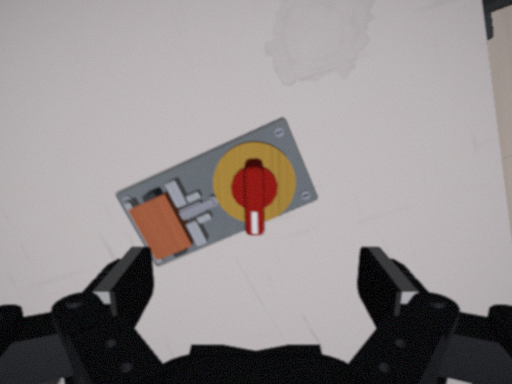

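>>> {"op": "drive_tool", "data": {
  "steps": [
    [-0.1, -0.1, 4, 0, 0, 0, -1],
    [-0.1, -0.1, 8, 0, 0, 0, -1],
    [-0.1, -0.1, 10.5, 0, 0, 0, -1],
    [-0.1, -0.1, 11.3, 0, 0, 0, -1],
    [-0.1, -0.1, 11.3, 0, 0, 0, 0.3]
  ]
}}

```text
time: 3.9
tcp_pos: [0.4971, 0.2081, 0.0484]
tool_rot: [0.154, 0.988, -0.0, -0.0]
contact_force: [0.2, 0.6, 0.8]
width: 0.0695
```

>>> {"op": "drive_tool", "data": {
  "steps": [
    [0, 0, 0, 0, 0, 0, 0.6],
    [0, 0, 0, 0, 0, 0, 0.6],
    [0, 0, 0, 0, 0, 0, 0.6],
    [0, 0, 0, 0, 0, 0, 0.6]
  ]
}}

```text
time: 4.4
tcp_pos: [0.4973, 0.2082, 0.0485]
tool_rot: [0.154, 0.988, 0.0, 0.0]
contact_force: [0.3, 0.4, -0.5]
width: 0.0169
```

>>> {"op": "drive_tool", "data": {
  "steps": [
    [0, 0, 0, 0, 0, 8, 0.6],
    [0, 0, 0, 0, 0, 16, 0.6],
    [0, 0, 0, 0, 0, 24, 0.6],
    [0, 0, 0, 0, 0, 32, 0.6],
    [0, 0, 0, 0, 0, 40, 0.6]
  ]
}}

```text
time: 5.03
tcp_pos: [0.4961, 0.2087, 0.0482]
tool_rot: [0.484, 0.875, -0.0, -0.001]
contact_force: [-3.6, 2.6, 1.8]
width: 0.0171
```

>>> {"op": "drive_tool", "data": {
  "steps": [
    [0, 0, 0, 0, 0, 8, 0.6],
    [0, 0, 0, 0, 0, 16, 0.6],
    [0, 0, 0, 0, 0, 23, 0.6],
    [0, 0, 0, 0, 0, 29, 0.6],
    [0, 0, 0, 0, 0, 29, 0.6]
  ]
}}

```text
time: 5.65
tcp_pos: [0.4966, 0.2087, 0.0481]
tool_rot: [0.687, 0.727, -0.0, -0.001]
contact_force: [-2.8, 2.4, 0.4]
width: 0.017
```

```bash
cat > look.py <<'E'
import sys
from plant import read_state, imaging
import cv2,numpy as np
from h import world
n=sys.argv[1]
s=read_state();print(s['time'],s['tcp_pos'],np.degrees(2*np.arctan2(s['tool_rot'][1],s['tool_rot'][0])),s['contact_force'],s['wrist_torque'],s['qpos'][5])
ims=[]
for cam,b in (("scene",(150,190,260,270)),("wrist",None)):
    c=imaging.calibration(cam);p,d=imaging.camera(cam)
    q=p[:,:,::-1]
    if b: q=q[b[1]:b[3],b[0]:b[2]]
    ims.append(cv2.resize(q,(400,300)))
cv2.imwrite(f"pics/{n}.png",np.hstack(ims))
E
python3 look.py a1
```

```text
5.65 [0.49657628 0.20865008 0.048119  ] 93.28258812461343 [-2.7607218   2.42310336  0.40423693] [0.58984149 0.51366139 0.0228507 ] 0.09701331144704521
```

View pics/a1.png

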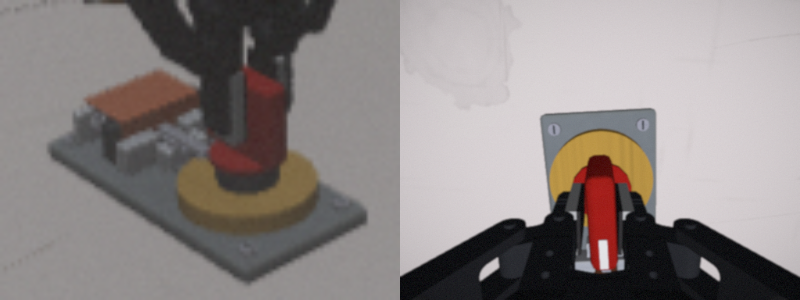

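>>> {"op": "drive_tool", "data": {
  "steps": [
    [0, 0, 0, 0, 0, 3, 0.6],
    [0, 0, 0, 0, 0, 6, 0.6],
    [0, 0, 0, 0, 0, 8, 0.6],
    [0, 0, 0, 0, 0, 8, 0.6]
  ]
}}

```text
time: 6.25
tcp_pos: [0.4959, 0.2095, 0.0481]
tool_rot: [0.735, 0.678, 0.0, -0.002]
contact_force: [-7.3, 9.0, 2.5]
width: 0.0174
```

```bash
python3 look.py a2
```

```text
6.25 [0.49590365 0.20952702 0.04811488] 85.4367467446352 [-7.31348819  9.03375229  2.48157537] [1.67904608 1.37785465 0.57480577] 0.23469504559130172
```

View pics/a2.png

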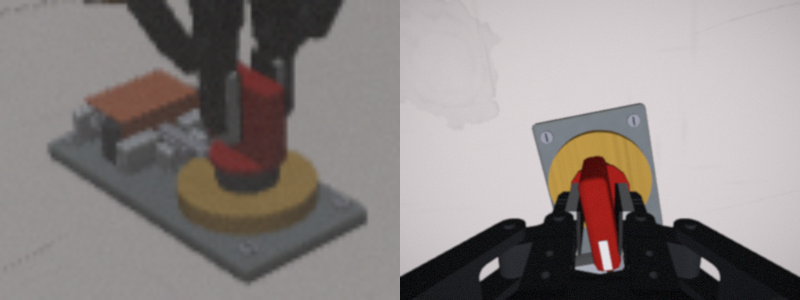

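>>> {"op": "drive_tool", "data": {
  "steps": [
    [0, 0, 0, 0, 0, -5, 0.6],
    [0, 0, 0, 0, 0, -10, 0.5],
    [0, 0, 0, 0, 0, -10, 0.3],
    [0, 0, 0, 0, 0, -10, 0.0],
    [0, 0, 0, 0, 0, -10, -0.2]
  ]
}}

```text
time: 6.98
tcp_pos: [0.4973, 0.2081, 0.0483]
tool_rot: [0.674, 0.739, -0.0, 0.0]
contact_force: [-0.2, -0.5, 0.5]
width: 0.0515
```

>>> {"op": "drive_tool", "data": {
  "steps": [
    [0, 0, -1, 0, 0, 0, -0.4],
    [0, 0, -5, 0, 0, 0, -0.4],
    [0, 0, -10, 0, 0, 0, -0.4],
    [0, 0, -13, 0, 0, 0, -0.4],
    [0, 0, -13, 0, 0, 0, -0.4]
  ]
}}

```text
time: 7.6
tcp_pos: [0.4989, 0.2085, 0.1819]
tool_rot: [0.674, 0.739, 0.002, 0.002]
contact_force: [0.9, 0.3, -0.5]
width: 0.0596
```

```bash
python3 look.py a3; python3 - <<'E'
from plant import read_state, imaging
import cv2,numpy as np
from h import world
c=imaging.calibration("wrist");p,d=imaging.camera("wrist");z=dict(p=p,d=d,**c);m=np.ones(d.shape,bool)
cv2.imwrite("pics/w3.png",cv2.resize(p[:,:,::-1],(800,600)))
P,u,v=world(z,m,0.0755,0.084);k=np.hypot(P[:,0]-.4968,P[:,1]-.209)<.04;P=P[k]
print("top",len(P),P.mean(0),cv2.minAreaRect((P[:,:2]*1000).astype(np.float32)))
P,u,v=world(z,m,0.004,0.06);k=np.hypot(P[:,0]-.53,P[:,1]-.212)<.11;print(cv2.minAreaRect((P[k,:2]*1000).astype(np.float32)))
E
```

```text
7.6 [0.49885569 0.20848418 0.18190608] 95.26252297986663 [ 0.94413264  0.29260845 -0.46822745] [-0.0314076   0.02341884 -0.02809315] 0.06202606196902438
top 1163 [0.4954344  0.2091009  0.07858918] ((496.300537109375, 209.23202514648438), (48.9244499206543, 13.866640090942383), 6.45510721206665)
((533.2965087890625, 213.41526794433594), (165.64329528808594, 80.16026306152344), 6.4114179611206055)
```

View pics/w3.png

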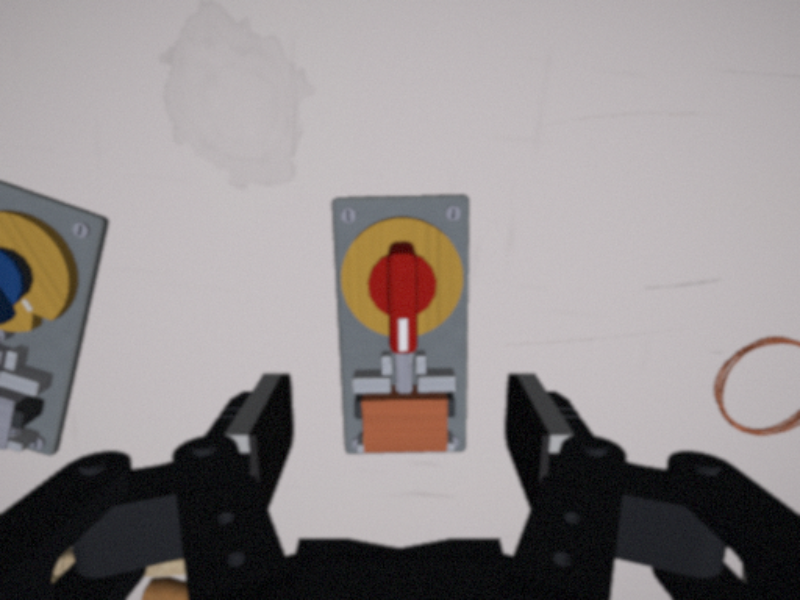

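The wrist picture shows the red bar along the base plate, white line at (403,335) towards the blank. The jaw is seated against the copper at about y=393. The bar is at 6.46° and the base at 6.41°, and the gripper is clear.

```bash
python3 -c "
from plant import job_done
print(job_done())"
```

```text
the job is handed in; nothing more can be done
None
```

The red clamp is closed and locked. I turned its knob clockwise about 66° with the fingers loosely around the bar, then let go and raised the gripper about 13 cm clear. I handed the job in at about 7.7 s, and it gave no verdict.

- **Knob position:** after release, the wrist camera put the bar at 6.46° and the base plate at 6.41°, so it rests in the notch position with the white line towards the blank.
- **Holding in the notch:** while I turned the tool a further 8°, the bar stayed put and the torque rose to about 0.6 N m, which fits the roller holding the cam.
- **Jaw:** it looks seated against the copper blank in the picture. I did not measure its travel directly.
- **Forces:** the contact force I read stayed under about 12 N.
- **Blue clamp:** the arm did not go near its knob. Part of it was in the last wrist view, but I did not measure its bar end again.

No check failed. The top camera's position for the knob differed from the wrist camera's by about 2 mm, within the calibration accuracy.

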